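Stock check with a touch-reader wand

TASK

Log the three jars with the reader wand: take it from its stand and, going from the smallest jar to the tallest, set its tip on the steel stud in the sloping front of each jar's station, square to the slope, and press gently until the stud sinks about halfway (5 to 8 N), holding for about a second. Feel for each stud, as they stand out by different amounts, and never force one hard against its stop. Then put the wand back upright in its stand, fully home, let go, and leave the jars and everything else where they stand.

Things in the scene. Friction and masses are not known exactly. Their poses are not given: they have to be found in the camera images.
- wand: hand-held reader wand, 152 mm long, 120 g: grey square grip 24 x 24 mm (6 to 82 mm above the origin, sides along x and y), black flange 40 mm across and 6 mm thick under it, thin steel stem 12 mm across whose round tip ends 70 mm below the origin. Origin on the axis at the flange's underside; z from tip to grip. Starts upright in its stand
- wand_tip (a point): the very end of the wand's round steel tip
- stand: the wand's stand: a fixed dark wooden block 80 x 80 mm, 85 mm high, with one upright hole 25 mm across through its middle. Origin at the centre of its underside; z up. The wand's stem hangs in the hole and its flange rests on the block's top
- bay_small: station of the smallest jar: fixed pale wooden desk 140 mm deep, 100 mm wide, its flat top (70 mm high, 80 mm deep) carrying the jar, its front sloping down from 70 to 28 mm high at 35 degrees. Origin under the desk, 30 mm in front of the middle of the flat top; the slope faces its own -x; z up. The stations swap places from start to start
- port_small: reading point on the slope of the smallest jar's station: black round plate 54 mm across with a flat sprung steel stud 22 mm across. Origin on the slope at the stud's axis; z straight out of the slope along the stud, 35 degrees from vertical. The stud's top lies 12 to 22 mm out along z, set differently on each, not reported. Spring 2.5 N per mm, hard stop after 5 mm
- bay_medium: station of the middle-sized jar: fixed pale wooden desk 140 mm deep, 100 mm wide, its flat top (70 mm high, 80 mm deep) carrying the jar, its front sloping down from 70 to 28 mm high at 35 degrees. Origin under the desk, 30 mm in front of the middle of the flat top; the slope faces its own -x; z up. The stations swap places from start to start
- port_medium: reading point on the slope of the middle-sized jar's station: black round plate 54 mm across with a flat sprung steel stud 22 mm across. Origin on the slope at the stud's axis; z straight out of the slope along the stud, 35 degrees from vertical. The stud's top lies 12 to 22 mm out along z, set differently on each, not reported. Spring 2.5 N per mm, hard stop after 5 mm
- bay_large: station of the tallest jar: fixed pale wooden desk 140 mm deep, 100 mm wide, its flat top (70 mm high, 80 mm deep) carrying the jar, its front sloping down from 70 to 28 mm high at 35 degrees. Origin under the desk, 30 mm in front of the middle of the flat top; the slope faces its own -x; z up. The stations swap places from start to start
- port_large: reading point on the slope of the tallest jar's station: black round plate 54 mm across with a flat sprung steel stud 22 mm across. Origin on the slope at the stud's axis; z straight out of the slope along the stud, 35 degrees from vertical. The stud's top lies 12 to 22 mm out along z, set differently on each, not reported. Spring 2.5 N per mm, hard stop after 5 mm
- jar_small: the smallest jar, brown glass with black cap and blank label, 75 mm tall, 52 mm across, standing loose on its own station's flat top. Origin at the centre of its underside; z up
- jar_medium: the middle-sized jar, brown glass with black cap and blank label, 115 mm tall, 64 mm across, standing loose on its own station's flat top. Origin at the centre of its underside; z up
- jar_large: the tallest jar, brown glass with black cap and blank label, 160 mm tall, 76 mm across, standing loose on its own station's flat top. Origin at the centre of its underside; z up
- mortar: bystander: white bowl 96 mm across, 62 mm high, loose on the bench; origin at the centre of its underside
- bottle: bystander: small brown bottle 44 mm across, 85 mm high, loose on the bench; origin at the centre of its underside
- weight: bystander: brass weight 34 mm across, 50 mm high, loose on the bench; origin at the centre of its underside
- scoop: bystander: steel spoon with wooden handle, 170 mm long, lying loose on the bench; origin under its middle
Not all that is in view belongs to the job. Of the things shaped like the wand, the grey one is meant.

How it is judged:
On the way, in this order (a step that is already met when the one before it is completed fails the run):
1. the wand is lifted clear of its stand (z of wand in the frame of stand above 0.13 m), for 0.1 s.
2. the wand's tip presses the stud of the smallest jar's station with more than 3 N for 0.4 s, within 9 mm of the stud's centre and with the wand within 15 degrees of square to the face (contact force between wand and port_small above 3 N and angle between the z axis of wand and the z axis of port_small, either way round below 0.262 rad and x of wand_tip in the frame of port_small between -0.009 and 0.009 m and y of wand_tip in the frame of port_small between -0.009 and 0.009 m), for 0.4 s.
3. the wand's tip presses the stud of the middle-sized jar's station with more than 3 N for 0.4 s, within 9 mm of the stud's centre and with the wand within 15 degrees of square to the face (contact force between wand and port_medium above 3 N and angle between the z axis of wand and the z axis of port_medium, either way round below 0.262 rad and x of wand_tip in the frame of port_medium between -0.009 and 0.009 m and y of wand_tip in the frame of port_medium between -0.009 and 0.009 m), for 0.4 s.
4. the wand's tip presses the stud of the tallest jar's station with more than 3 N for 0.4 s, within 9 mm of the stud's centre and with the wand within 15 degrees of square to the face (contact force between wand and port_large above 3 N and angle between the z axis of wand and the z axis of port_large, either way round below 0.262 rad and x of wand_tip in the frame of port_large between -0.009 and 0.009 m and y of wand_tip in the frame of port_large between -0.009 and 0.009 m), for 0.4 s.
At the end, for the whole second after the job is handed in: The wand stands released and still in its stand: axis within 12 mm of the stand's, flange within 4 mm of resting on the block's top, upright within 0.1 rad; each jar within 20 mm, and the bowl, bottle, weight and spoon within 30 mm, of where they were at the start (horizontal distance between wand and stand below 0.012 m and z of wand in the frame of stand between 0.081 and 0.089 m and angle between wand's own z axis and vertical below 0.1 rad and linear speed of wand below 0.02 m/s and contact force between the fingers and wand below 0.1 N and distance of each of jar_small, jar_medium, jar_large from where it was at the start of the episode below 0.02 m and distance of each of mortar, bottle, weight, scoop from where it was at the start of the episode below 0.03 m); the robot touches nothing.
It fails at once if the wand presses a stud or its plate with more than 20 N (contact force between wand and port_small above 20 N or contact force between wand and port_medium above 20 N or contact force between wand and port_large above 20 N).
It fails at once if a jar is shifted by more than 20 mm or tips over (distance of any of jar_small, jar_medium, jar_large from where it was at the start of the episode above 0.02 m or angle between any of jar_small, jar_medium, jar_large's own z axis and vertical above 0.3 rad).
It fails at once if the bowl, the bottle, the weight or the spoon is shifted by more than 30 mm (distance of any of mortar, bottle, weight, scoop from where it was at the start of the episode above 0.03 m).
It also fails if it takes over 70 s, if anything falls off the work surface, if the arm or the gripper's body presses on something with over 40 N, if the wrist force passes 120 N, or if a joint passes its speed limit or range.

ROBOT

A 6-joint arm with a two-finger parallel gripper is mounted at the origin on the work surface. World frame = base frame: x ahead of the robot, y to its left, z up, the work surface at z = 0. Lengths are in m, angles in rad, forces in N, time in s.
With the tool pointing down it reaches from about 0.25 to 0.775 m from the base axis. Payload 4 kg.
Tool frame: the origin (TCP) lies midway between the tips of the shut fingers; the grasp point (between the pads) lies 19 mm behind it; z points along the fingers, x is the direction in which the jaws open and shut, and the axes are right-handed (so a half turn about z gives the same grasp; the last joint's range is limited). The gripper opens to 94 mm and grips with 3 to 60 N. Pads are 16 mm wide; open, the fingers measure 119 mm over their backs; the gripper's body (75 mm by 177 mm) begins 78 mm behind the grasp point.
Start: joints at [-1.432, 0.087, 1.371, -0, 1.684, -0.103], TCP at [0.132, -0.534, 0.206] pointing down, gripper open.
Joint ranges: [-3.1, 3.1], [-0.76, 2.03], [0.27, 2.55], [-1.08, 4.22], [0.17, 2.65], [-2.57, 2.57]. Speed limits (rad/s): [2.79, 2.79, 3.14, 3.14, 3.14, 3.14].

INTERFACE

Orientations are given as [roll, pitch, yaw] about the fixed x, y, z axes, in that order (R = Rz(yaw) Ry(pitch) Rx(roll)).
In Python, from bench import robot, eyes, close_job gives the robot as it stands.
- The arm moves only by the shell command python3 -m jog 'ROWS'. ROWS is JSON, a list of rows, each a list of 3 entries, a list of its own where there are three numbers: the turn, a rotation vector about the tool's x, y, z in degrees, then the shift along the tool's x, y, z in mm, then the closure, from -1 (fully open) to 1 (shut). In form: [[[wx, wy, wz], [x, y, z], claw], ...]. A call has 1 to 5 rows; each row is the pose to reach, as a shift and turn from the pose commanded when the call began, along the tool's axes at that moment; what a row does not reach only later rows make up. A row lasts 1/10 s, in which the tool goes at most 50 mm and 8.59 degrees, less where a joint would pass 70% of its speed; a pose out of reach is approached as far as the arm can. A call with a gripper value outside its range is refused whole. The fingers move at their own pace and stop on an object; the grip force is fixed at half the most. Time passes only in rows, so rows that repeat a pose let the fingers close. It gives the time, the measured TCP pose, the force and the opening at its end, in the units of the state.
- robot.get_obs(): the state, without advancing time (a new reading comes with each control period).
- eyes.snapshot(name): name is "side" or "top"; returns (picture, depth): 400x640x3 uint8, red, green, blue; 400x640 float32, m along the optical axis (not along the pixel's ray), 0 where there is no reading.
- eyes.camera_params(name): a dict with "mtx" (3x3 intrinsics, pixels), "world_to_cam" (4x4, takes a point from world to camera coordinates). Camera axes: x right, y up, looking along -z (the intrinsics and any distortion apply to the point x, -y, -z); pixel columns grow to the right and rows downward; lengths in m; the calibration is good to about 2 mm. A picture is of the moment at which its call begins. camera_params takes no time and is no camera call.
- close_job(): hands the job in, once; it reports no verdict.
The state is a dict: "time": time; "joint_positions": joint angles; "qvel": joint speeds; "joint_torque": joint torques, N m; "tool_pos": TCP position; "ee_rot": TCP orientation; "wrist_force": force on the tool from outside, world axes, zero at the start; "wrist_torque": the same for the moment, N m; "width": finger opening in m.
Only numpy, scipy, OpenCV 4.12 (cv2) and the standard library are available. Lean on these libraries where they do the work, as an engineer would, in place of code of your own. Each camera call takes 0.05 s, during which the arm holds its last target. There are 200 camera calls.

## Working session

There is one attempt and no reset: what is moved stays moved. The work goes in short steps, Python scripts to look and compute and a shell command to move; the robot and the scene stay as the last step left them, time stands still between calls to the robot, and variables do not carry over. Pictures are saved under pics/ and viewed, about 8 in all and at most 12, crops included, and the job is handed in when it is done.

```bash
ls; mkdir -p pics
python3 - <<'E'
from bench import robot, eyes
import cv2,numpy as np
print(robot.get_obs())
for n in("side","top"):
    p,d=eyes.snapshot(n); cv2.imwrite(f"pics/{n}0.png",p[:,:,::-1]); np.save(f"{n}0.npy",d); np.save(f"{n}0c.npy",p)
    c=eyes.camera_params(n); print(n,c["mtx"],c["world_to_cam"],c.keys())
E
```

```text
pics
{'time': 0.0, 'joint_positions': array([-1.43211486e+00,  8.79139946e-02,  1.37223612e+00, -2.93955557e-05,
        1.68359641e+00, -1.03065265e-01]), 'qvel': array([ 5.16317537e-04,  4.43738873e-04,  9.67157830e-05, -1.05815786e-03,
        2.50430321e-05,  6.64116373e-04]), 'joint_torque': array([-1.34935173e-03, -3.40190721e+01, -3.02427042e+01,  7.15748733e-02,
        3.33115587e-02, -1.84950677e-04]), 'tool_pos': array([ 0.13159736, -0.5334604 ,  0.20433579]), 'ee_rot': array([-3.14140012e+00,  2.14544597e-03, -1.32905267e+00]), 'wrist_force': array([ 0.01350501, -0.56026045, -0.06518492]), 'wrist_torque': array([ 0.02816762, -0.01456525, -0.03322805]), 'width': 0.0941078939259713}
side [[509.57568445   0.         319.14967475]
 [  0.         509.57568445 200.1234892 ]
 [  0.           0.           1.        ]] [[-0.82327472 -0.56737921 -0.01730787  0.44578964]
 [ 0.42909297 -0.64200192  0.63538394 -0.33029038]
 [-0.37161533  0.51566885  0.77200238 -1.0322009 ]
 [ 0.          0.          0.          1.        ]] dict_keys(['mtx', 'world_to_cam'])
top [[493.26882754   0.         326.0627529 ]
 [  0.         493.26882754 211.1030703 ]
 [  0.           0.           1.        ]] [[-0.02232649 -0.9996307   0.01549177 -0.03590129]
 [ 0.98166716 -0.01898609  0.18965526 -0.56535293]
 [-0.18929109  0.01944209  0.98172852 -1.10270457]
 [ 0.          0.          0.          1.        ]] dict_keys(['mtx', 'world_to_cam'])
```

View pics/side0.png

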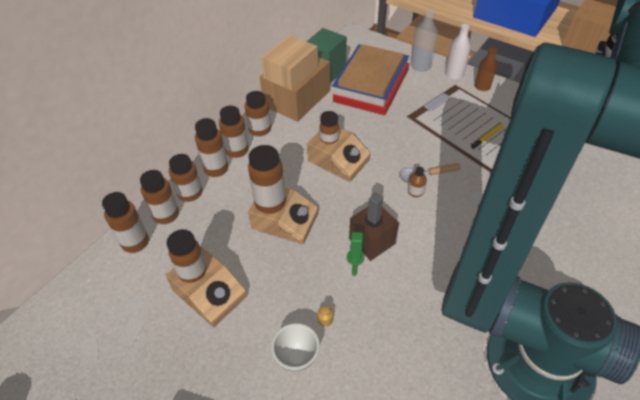

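View pics/top0.png

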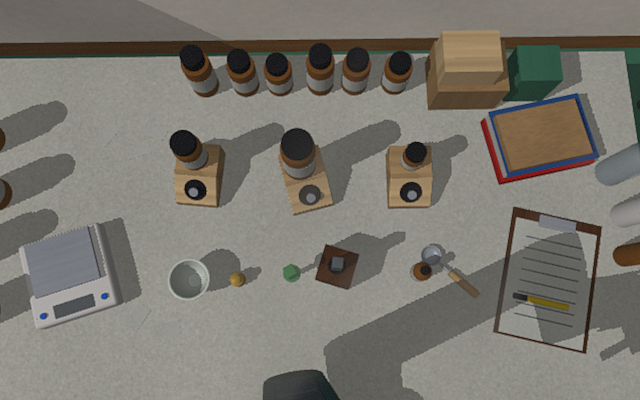

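The side view shows the small station at (340,150), the large at (285,215), the medium at (205,290) and the grey wand at (374,210), with a green decoy at (356,250). In the top view the plates are at (411,191), (311,195) and (195,190) in the same order, with the wand at (337,263).

```bash
cat > h.py <<'E'
import numpy as np,cv2
from bench import robot,eyes
def cloud(n,d):
    c=eyes.camera_params(n);K=c["mtx"];M=np.linalg.inv(c["world_to_cam"])
    v,u=np.mgrid[:400,:640]
    P=np.stack([(u-K[0,2])/K[0,0]*d,-(v-K[1,2])/K[1,1]*d,-d],-1)
    W=P@M[:3,:3].T+M[:3,3]; W[d<=0]=np.nan; return W
def pix(n,p):
    c=eyes.camera_params(n);q=c["world_to_cam"]@np.r_[p,1]
    return (c["mtx"]@np.array([q[0],-q[1],-q[2]])/-q[2])[:2]
E
cat > m.py <<'E'
from h import *
np.set_printoptions(precision=4,suppress=True)
S={n:(cloud(n,np.load(n+"0.npy")),np.load(n+"0c.npy")) for n in("side","top")}
W,_=S["top"]
bench=W[300:340,100:300].reshape(-1,3);print("bench z",np.nanmedian(bench[:,2]))
for name,(u,v) in dict(small=(411,191),large=(311,195),medium=(195,190)).items():
    c0=W[v,u]
    for cam in("top","side"):
        P=S[cam][0].reshape(-1,3);P=P[~np.isnan(P).any(1)]
        Q=P[np.linalg.norm(P[:,:2]-c0[:2],axis=1)<.048]
        best=None;rng=np.random.default_rng(0)
        # desk slope: RANSAC plane with ~35 deg tilt
        for _ in range(800):
            a=Q[rng.choice(len(Q),3,False)];k=np.cross(a[1]-a[0],a[2]-a[0]);l=np.linalg.norm(k)
            if l<1e-5: continue
            k=k/l*np.sign(k[2])
            if abs(np.degrees(np.arccos(k[2]))-35)>8: continue
            s=(abs((Q-a[0])@k)<.0025).sum()
            if best is None or s>best[0]: best=(s,k,a[0])
        I=Q[abs((Q-best[2])@best[1])<.003];o=I.mean(0);k=np.linalg.svd(I-o)[2][2];k*=np.sign(k[2])
        h=(Q-o)@k
        T=Q[(h>.008)&(h<.03)&(np.linalg.norm(Q-o-np.outer(h,k),axis=1)<1)]
        # keep stud: within 20mm of the click
        T=T[np.linalg.norm(T[:,:2]-c0[:2],axis=1)<.02]; hh=(T-o)@k
        print(name,cam,"n",k,"tilt",np.degrees(np.arccos(k[2])),"yaw",np.degrees(np.arctan2(-k[1],-k[0])),len(I),len(T),"stud",T.mean(0),"h pct",np.percentile(hh,[10,50,90]),"slope o",o)
for cam in S:
    P=S[cam][0].reshape(-1,3);w=W[263,337]
    if cam=="top": print("wand px",w)
    N=P[np.linalg.norm(P[:,:2]-w[:2],axis=1)<.07]
    for lo,hi in((.078,.0875),(.155,.18)):
        Z=N[(N[:,2]>lo)&(N[:,2]<hi)]
        if hi<.1: Z=Z
        if len(Z)>5: print(cam,lo,len(Z),Z.mean(0),cv2.minAreaRect(Z[:,:2].astype(np.float32)*1000))
for nm,(u,v) in dict(green=(291,272),weight=(237,280),bottle=(422,271),mortar=(189,280),spoon=(430,253)).items(): print(nm,W[v,u])
C=cv2.resize(S["side"][1][185:285,325:425],(600,600),interpolation=cv2.INTER_CUBIC);cv2.imwrite("pics/wand.png",C[:,:,::-1])
E
python3 m.py
```

```text
bench z -9.828328734262648e-05
small top n [-0.5676  0.0032  0.8233] tilt 34.586424837941465 yaw -0.32709417856428685 860 69 stud [ 0.5969 -0.2498  0.0654] h pct [0.0172 0.0196 0.0223] slope o [ 0.6105 -0.2466  0.0509]
small side n [-0.5571  0.0198  0.8302] tilt 33.87738469160639 yaw -2.0381102201369523 542 47 stud [ 0.5969 -0.2478  0.0662] h pct [0.0165 0.019  0.0222] slope o [ 0.6101 -0.2433  0.0518]
large top n [-0.5519 -0.1574  0.8189] tilt 35.02516226485122 yaw 15.920009948426893 825 68 stud [ 0.594  -0.0126  0.0665] h pct [0.0188 0.0209 0.0237] slope o [ 0.6077 -0.0111  0.0505]
large side n [-0.5386 -0.1382  0.8312] tilt 33.781283308734174 yaw 14.395271419297687 711 64 stud [ 0.5943 -0.0102  0.0672] h pct [0.0178 0.0204 0.0238] slope o [ 0.6085 -0.0094  0.0521]
medium top n [-0.5714  0.0579  0.8186] tilt 35.051295252681996 yaw -5.782435675771072 846 67 stud [0.614  0.2607 0.063 ] h pct [0.0133 0.0165 0.0187] slope o [0.6239 0.2546 0.0504]
medium side n [-0.5614  0.0531  0.8258] tilt 34.32865780046484 yaw -5.402539404494996 1061 85 stud [0.6143 0.263  0.0638] h pct [0.0136 0.0162 0.0185] slope o [0.624  0.2571 0.0514]
side 0.078 636 [ 0.4282 -0.058   0.0847] ((433.516845703125, -67.64627075195312), (82.23402404785156, 84.40238952636719), 72.73588562011719)
side 0.155 137 [ 0.4334 -0.0631  0.1649] ((434.5202941894531, -66.04508972167969), (25.88739776611328, 24.354524612426758), 86.14745330810547)
wand px [ 0.4327 -0.0656  0.1686]
top 0.078 941 [ 0.432  -0.0694  0.0844] ((433.14813232421875, -69.44973754882812), (80.06088256835938, 80.16200256347656), 71.74718475341797)
top 0.155 134 [ 0.434  -0.0676  0.1658] ((434.3608703613281, -67.88306427001953), (24.27899169921875, 23.67629051208496), 84.16029357910156)
green [0.4175 0.0306 0.1504]
weight [0.409  0.1599 0.0472]
bottle [ 0.4179 -0.2583  0.0863]
mortar [0.4137 0.2801 0.006 ]
spoon [ 0.4668 -0.2991 -0.0021]
```

View pics/wand.png

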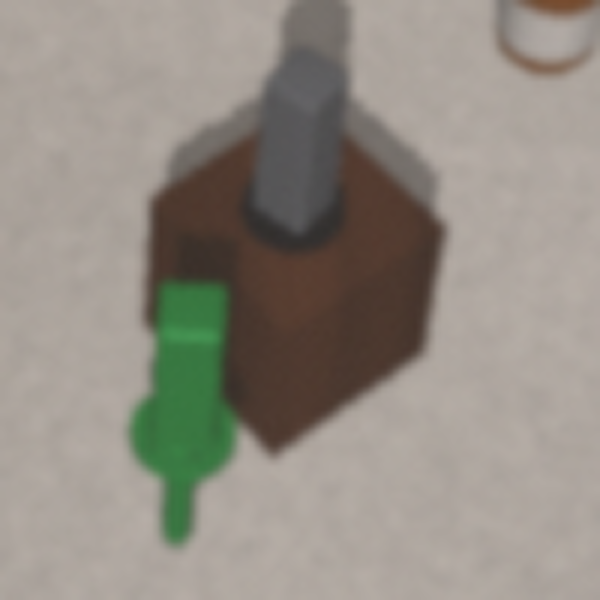

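Both cameras agree to about 2 mm. The wand axis is at about (0.434,-0.067) with yaw about -5°. The crop shows the green decoy standing next to the stand, so I'll close the jaws along x to stay clear of it.

```bash
cat > plan.py <<'E'
# plan.py x y z yaw [nx ny nz]: target TCP, tool x heading (deg), wand axis n (tool z = -n); prints relative moves per call
import sys
from h import *
from scipy.spatial.transform import Rotation as R, Slerp
a=[float(v) for v in sys.argv[1:]];t=np.array(a[:3]);y=np.radians(a[3]);n=np.array(a[4:7] if len(a)>4 else [0,0,1.]);n/=np.linalg.norm(n)
o=robot.get_obs();p=o["tool_pos"];R0=R.from_euler("xyz",o["ee_rot"])
x=np.array([np.cos(y),np.sin(y),0]);x-=n*(x@n);x/=np.linalg.norm(x);z=-n
R1=R.from_matrix(np.c_[x,np.cross(z,x),z])
ang=np.degrees((R0.inv()*R1).magnitude());N=max(1,int(np.ceil(max(np.linalg.norm(t-p)/.24,ang/41))))
s=Slerp([0,1],R.concatenate([R0,R1]))
for i in range(N):
    A,B=s(i/N),s((i+1)/N)
    print("turn",(A.inv()*B).as_rotvec(degrees=True).round(1).tolist(),"shift",(A.inv().apply((t-p)/N)*1000).round(1).tolist())
print("t",o["time"],"pos",p.round(4),"F",o["wrist_force"].round(2),"w",o["width"].round(4))
E
python3 plan.py .434 -.067 .23 -5
```

```text
turn [-0.0, 0.0, -23.7] shift [-126.9, -135.1, -8.2]
turn [-0.0, 0.0, -23.7] shift [-61.8, -174.7, -8.4]
turn [-0.0, 0.0, -23.7] shift [13.7, -184.8, -8.5]Traceback (most recent call last):
  File "plan.py", line 14, in <module>
    print("t",o["time"],"pos",p.round(4),"F",o["wrist_force"].round(2),"w",o["width"].round(4))
                                                                           ^^^^^^^^^^^^^^^^
AttributeError: 'float' object has no attribute 'round'
```

```bash
sed -i 's/o\["width"\].round(4)/round(o["width"],4)/' plan.py
python3 -m jog '[[[0,0,-23.7],[-127,-135,-8],-1],[[0,0,-23.7],[-127,-135,-8],-1],[[0,0,-23.7],[-127,-135,-8],-1],[[0,0,-23.7],[-127,-135,-8],-1],[[0,0,-23.7],[-127,-135,-8],-1]]'
python3 -m jog '[[[0,0,-23.7],[-62,-175,-8],-1],[[0,0,-23.7],[-62,-175,-8],-1],[[0,0,-23.7],[-62,-175,-8],-1],[[0,0,-23.7],[-62,-175,-8],-1],[[0,0,-23.7],[-62,-175,-8],-1]]'
python3 -m jog '[[[0,0,-23.7],[14,-185,-8],-1],[[0,0,-23.7],[14,-185,-8],-1],[[0,0,-23.7],[14,-185,-8],-1],[[0,0,-23.7],[14,-185,-8],-1],[[0,0,-23.7],[14,-185,-8],-1]]'
python3 plan.py .434 -.067 .23 -5;python3 plan.py .434 -.067 .112 -5
```

```text
time: 0.6
tool_pos: [0.2342, -0.3753, 0.2139]
ee_rot: [-3.14, -0.001, -0.91]
wrist_force: [0.8, -0.4, -0.1]
width: 0.094
time: 1.1
tool_pos: [0.3348, -0.2203, 0.2216]
ee_rot: [-3.141, -0.001, -0.496]
wrist_force: [-0.8, -0.5, -0.0]
width: 0.0937
time: 1.6
tool_pos: [0.4361, -0.0656, 0.2288]
ee_rot: [-3.141, 0.001, -0.084]
wrist_force: [0.2, -1.4, 0.3]
width: 0.0938
turn [-0.0, 0.0, 0.2] shift [-1.9, 1.6, -1.2]
t 1.6 pos [ 0.4361 -0.0656  0.2288] F [ 0.25 -1.35  0.31] w 0.0938
turn [-0.0, 0.0, 0.2] shift [-1.8, 1.7, 116.8]
t 1.6 pos [ 0.4361 -0.0656  0.2288] F [ 0.25 -1.35  0.31] w 0.0938
```

```bash
python3 -m jog '[[[0,0,0],[-2,1.5,40],-1],[[0,0,0],[-2,1.5,80],-1],[[0,0,0],[-2,1.5,117],-1],[[0,0,0],[-2,1.5,117],-1],[[0,0,0],[-2,1.5,117],-1]]'
python3 -m jog '[[[0,0,0],[0,0,0],1],[[0,0,0],[0,0,0],1],[[0,0,0],[0,0,0],1],[[0,0,0],[0,0,0],1],[[0,0,0],[0,0,0],1]]'
python3 -m jog '[[[0,0,0],[0,0,0],1],[[0,0,0],[0,0,0],1],[[0,0,0],[0,0,0],1],[[0,0,0],[0,0,0],1],[[0,0,0],[0,0,0],1]]'
```

```text
time: 2.1
tool_pos: [0.432, -0.0699, 0.1125]
ee_rot: [3.141, 0.001, -0.09]
wrist_force: [0.3, 0.1, 0.9]
width: 0.094
time: 2.6
tool_pos: [0.4327, -0.0685, 0.113]
ee_rot: [3.141, -0.001, -0.088]
wrist_force: [0.9, 0.4, -0.3]
width: 0.0576
time: 3.1
tool_pos: [0.4327, -0.0684, 0.1126]
ee_rot: [3.142, -0.001, -0.088]
wrist_force: [-0.1, -0.0, -1.4]
width: 0.0237
```

```bash
python3 -m jog '[[[0,0,0],[0,0,-20],1],[[0,0,0],[0,0,-50],1],[[0,0,0],[0,0,-90],1],[[0,0,0],[0,0,-130],1],[[0,0,0],[0,0,-160],1]]'
python3 -m jog '[[[0,0,0],[0,0,0],1],[[0,0,0],[0,0,0],1],[[0,0,0],[0,0,0],1]]'
python3 - <<'E'
from h import *
p,d=eyes.snapshot("side");o=robot.get_obs()
print(pix("side",o["tool_pos"]),pix("side",o["tool_pos"]-[0,0,.0976]))
W=cloud("side",d)
u,v=pix("side",o["tool_pos"]-[0,0,.0976]).round().astype(int)
cv2.imwrite("pics/lift.png",cv2.resize(p[v-110:v+40,u-75:u+75,::-1],(600,600)))
# grip and stem centroids by height
t=o["tool_pos"]
P=W.reshape(-1,3);P=P[np.linalg.norm(P[:,:2]-t[:2],axis=1)<.03]
for z0,z1 in((.0976,.07),(.04,.03),(.035,.026)):
    Q=P[(P[:,2]>t[2]-z0)&(P[:,2]<t[2]-z1)];print(z0,len(Q),Q.mean(0)-t if len(Q) else"")
E
for a in "-.0 0"; do python3 - <<'E'
import numpy as np
# TCP targets: tip = stud + n*gap ; TCP = tip + n*.0976
th=np.radians(35)
for nm,s,yaw in(("small",(.5969,-.2488,.0658),-1.2),("medium",(.6142,.2618,.0634),-5.6),("large",(.5942,-.0114,.0668),15.2)):
    y=np.radians(yaw);n=np.array([-np.sin(th)*np.cos(y),-np.sin(th)*np.sin(y),np.cos(th)])
    print(nm,n.round(4),"gap60",(np.array(s)+n*.1576).round(4),"gap10",(np.array(s)+n*.1076).round(4))
E
done
```

```text
time: 3.6
tool_pos: [0.4325, -0.0685, 0.2748]
ee_rot: [3.141, -0.002, -0.088]
wrist_force: [0.8, 0.0, -2.5]
width: 0.0239
time: 3.9
tool_pos: [0.4315, -0.0682, 0.2699]
ee_rot: [-3.141, 0.004, -0.088]
wrist_force: [0.0, 0.0, -1.7]
width: 0.0234
[381.44343662 165.10610306] [377.94218513 196.38274077]
0.0976 37 [-0.00218338  0.00549788 -0.08096707]
0.04 0 
0.035 1 [ 0.00873335  0.01888248 -0.02646125]
small [-0.5735  0.012   0.8192] gap60 [ 0.5065 -0.2469  0.1949] gap10 [ 0.5352 -0.2475  0.1539]
medium [-0.5708  0.056   0.8192] gap60 [0.5242 0.2706 0.1925] gap10 [0.5528 0.2678 0.1515]
large [-0.5535 -0.1504  0.8192] gap60 [ 0.507  -0.0351  0.1959] gap10 [ 0.5346 -0.0276  0.1549]
```

View pics/lift.png

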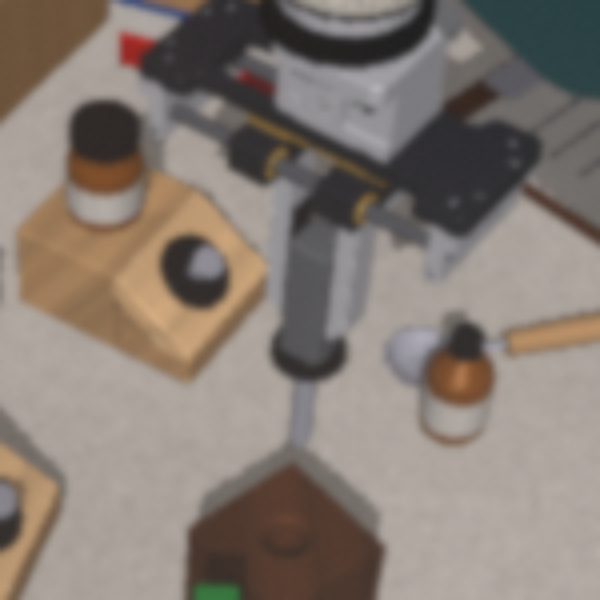

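The wand is held upright, with the tip at about (377,197) px in the full frame, where the kinematics predict it. Next is the small station.

```bash
python3 plan.py .5065 -.2469 .1949 -8 -.5735 .012 .8192
```

```text
turn [3.7, 35.1, 4.3] shift [90.9, 171.5, 74.4]
t 3.95 pos [ 0.4314 -0.0682  0.2698] F [-0.44  0.22 -0.75] w 0.024
```

```bash
python3 -m jog '[[[1,8,1],[20,42,10],1],[[1.5,16,2],[40,84,25],1],[[2.5,24,3],[62,128,50],1],[[3.7,32,4],[85,160,68],1],[[3.7,35,4.3],[91,171,74],1]]'
python3 -m jog '[[[0,0,0],[0,0,0],1],[[0,0,0],[0,0,0],1],[[0,0,0],[0,0,0],1],[[0,0,0],[0,0,0],1],[[0,0,0],[0,0,0],1]]'
python3 plan.py .5352 -.2475 .1539 -8 -.5735 .012 .8192
python3 - <<'E'
from h import *
from scipy.spatial.transform import Rotation as R
o=robot.get_obs();z=R.from_euler("xyz",o["ee_rot"]).apply([0,0,1]);t=o["tool_pos"]+z*.0976;print(z,t)
I=[]
for n in("side","top"):
    p,d=eyes.snapshot(n);u,v=pix(n,t).round().astype(int);print(n,pix(n,t))
    I.append(cv2.resize(p[v-40:v+60,u-50:u+50,::-1],(400,400)))
cv2.imwrite("pics/s1.png",np.hstack(I))
E
```

```text
time: 4.45
tool_pos: [0.5045, -0.2486, 0.1909]
ee_rot: [-3.035, -0.6, -0.207]
wrist_force: [-0.3, 0.7, -1.9]
width: 0.024
time: 4.95
tool_pos: [0.5088, -0.2461, 0.1999]
ee_rot: [-3.042, -0.608, -0.194]
wrist_force: [0.2, -0.8, -1.6]
width: 0.0239
turn [-0.0, -0.3, 0.2] shift [-4.8, 1.5, 52.8]
t 4.95 pos [ 0.5088 -0.2461  0.1999] F [ 0.21 -0.8  -1.61] w 0.0239
[ 0.57707108 -0.01251195 -0.81659808] [ 0.56516914 -0.24730645  0.12015437]
side [366.53085266 141.33048638]
top [416.28193373 203.48347065]
```

View pics/s1.png

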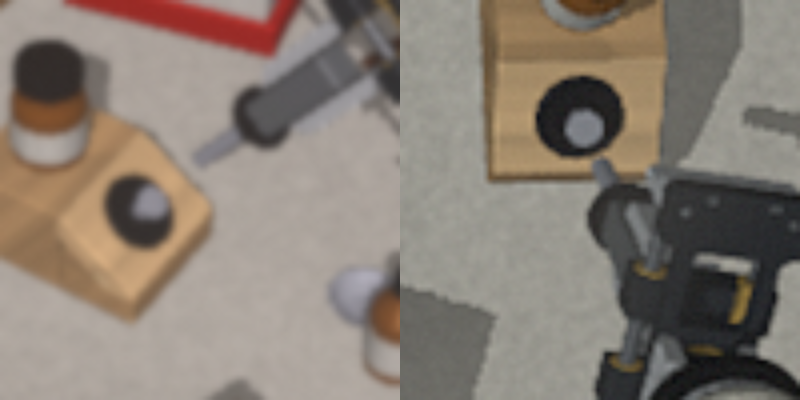

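```bash
python3 -m jog '[[[0,0,0],[-4.8,1.5,20],1],[[0,0,0],[-4.8,1.5,45],1],[[0,0,0],[-4.8,1.5,52],1],[[0,0,0],[-4.8,1.5,52],1],[[0,0,0],[-4.8,1.5,52],1]]'
python3 -m jog '[[[0,0,0],[0,0,0],1],[[0,0,0],[0,0,0],1],[[0,0,0],[0,0,0],1]]'
cat > st.py <<'E'
import sys
from h import *
from scipy.spatial.transform import Rotation as R
S=dict(small=((.5969,-.2488,.0658),-1.2),medium=((.6142,.2618,.0634),-5.6),large=((.5942,-.0114,.0668),15.2))
s,yaw=S[sys.argv[1]];y=np.radians(yaw);th=np.radians(35);s=np.array(s)
n=np.array([-np.sin(th)*np.cos(y),-np.sin(th)*np.sin(y),np.cos(th)])
o=robot.get_obs();r=R.from_euler("xyz",o["ee_rot"]);z=r.apply([0,0,1]);e=o["tool_pos"]+z*.0976-s
print("ang %.1f gap_mm %.1f lateral fix (tool mm)"%(np.degrees(np.arccos(-z@n)),e@n*1000),(-r.inv().apply(e)*1000).round(1),"F.n %.2f"%(o["wrist_force"]@n),"F",o["wrist_force"].round(2),"t",o["time"])
E
python3 st.py small
```

```text
time: 5.55
tool_pos: [0.5342, -0.2482, 0.1541]
ee_rot: [-3.041, -0.608, -0.196]
wrist_force: [1.1, -0.4, -1.4]
width: 0.024
time: 5.85
tool_pos: [0.534, -0.2485, 0.1541]
ee_rot: [-3.042, -0.608, -0.197]
wrist_force: [0.6, -0.6, -1.6]
width: 0.0237
ang 0.3 gap_mm 10.8 lateral fix (tool mm) [ 0.3 -1.2 10.8] F.n -1.68 F [ 0.6  -0.6  -1.62] t 5.85
```

```bash
python3 -m jog '[[[0,0,0],[0,-1,3],1],[[0,0,0],[0,-1,6],1],[[0,0,0],[0,-1,8],1],[[0,0,0],[0,-1,8],1],[[0,0,0],[0,-1,8],1]]' >/dev/null; python3 st.py small
python3 -m jog '[[[0,0,0],[0,0,1],1],[[0,0,0],[0,0,1],1],[[0,0,0],[0,0,1],1]]'>/dev/null; python3 st.py small
python3 -m jog '[[[0,0,0],[0,0,1],1],[[0,0,0],[0,0,1],1],[[0,0,0],[0,0,1],1]]'>/dev/null; python3 st.py small
python3 -m jog '[[[0,0,0],[0,0,1],1],[[0,0,0],[0,0,1],1],[[0,0,0],[0,0,1],1]]'>/dev/null; python3 st.py small
```

```text
ang 0.2 gap_mm 1.9 lateral fix (tool mm) [1.2 0.3 1.9] F.n -1.06 F [ 0.09  0.17 -1.24] t 6.35
ang 0.2 gap_mm 1.1 lateral fix (tool mm) [1.  0.1 1.1] F.n -1.51 F [-0.16  0.28 -1.96] t 6.65
ang 0.2 gap_mm 0.0 lateral fix (tool mm) [1.1 0.2 0. ] F.n -0.96 F [ 0.02  0.25 -1.17] t 6.95
ang 0.2 gap_mm -0.8 lateral fix (tool mm) [ 0.9  0.1 -0.8] F.n -0.05 F [-1.26  0.31 -0.95] t 7.25
```

```bash
python3 -m jog '[[[0,0,0],[0,0,1],1],[[0,0,0],[0,0,1],1],[[0,0,0],[0,0,1],1]]'>/dev/null; python3 st.py small
python3 -m jog '[[[0,0,0],[0,0,1],1],[[0,0,0],[0,0,1],1],[[0,0,0],[0,0,1],1]]'>/dev/null; python3 st.py small
```

```text
ang 0.2 gap_mm -1.7 lateral fix (tool mm) [ 0.9  0.1 -1.7] F.n 3.36 F [-2.89  0.32  2.08] t 7.55
ang 0.2 gap_mm -2.7 lateral fix (tool mm) [ 0.9  0.1 -2.7] F.n 4.69 F [-5.04  1.22  2.18] t 7.85
```

```bash
python3 -m jog '[[[0,0,0],[0,0,0.2],1],[[0,0,0],[0,0,0.2],1],[[0,0,0],[0,0,0.2],1],[[0,0,0],[0,0,0.2],1],[[0,0,0],[0,0,0.2],1]]'>/dev/null; python3 st.py small
python3 -m jog '[[[0,0,0],[0,0,0],1],[[0,0,0],[0,0,0],1],[[0,0,0],[0,0,0],1],[[0,0,0],[0,0,0],1],[[0,0,0],[0,0,0],1]]'>/dev/null; python3 st.py small
python3 -m jog '[[[0,0,0],[0,0,-8],1],[[0,0,0],[0,0,-30],1],[[0,0,0],[0,0,-65],1],[[0,0,0],[0,0,-65],1],[[0,0,0],[0,0,-65],1]]'
python3 st.py small
python3 plan.py .46 .02 .27 8 -.40 .0 .9165
```

```text
ang 0.2 gap_mm -3.0 lateral fix (tool mm) [ 0.9  0.1 -3. ] F.n 5.21 F [-4.35  0.41  3.31] t 8.35
ang 0.2 gap_mm -3.1 lateral fix (tool mm) [ 0.9  0.1 -3.1] F.n 5.26 F [-4.37 -0.85  3.38] t 8.85
time: 9.35
tool_pos: [0.5043, -0.2468, 0.1957]
ee_rot: [-3.042, -0.608, -0.197]
wrist_force: [-0.9, 0.4, -1.5]
width: 0.0239
ang 0.3 gap_mm 62.0 lateral fix (tool mm) [ 0.7 -0.3 62. ] F.n -0.69 F [-0.9   0.36 -1.48] t 9.35
turn [0.4, -5.9, -9.0] shift [-18.1, -131.6, -44.9]
turn [0.4, -5.9, -9.0] shift [-1.7, -133.5, -43.1]
t 9.35 pos [ 0.5043 -0.2468  0.1957] F [-0.9   0.36 -1.48] w 0.0239
```

```bash
python3 -m jog '[[[0,-1,-2],[-4,-30,-10],1],[[0,-3,-4],[-9,-65,-22],1],[[0.4,-5,-7],[-14,-100,-34],1],[[0.4,-6,-9],[-18,-132,-45],1],[[0.4,-6,-9],[-18,-132,-45],1]]'
python3 -m jog '[[[0,-1,-2],[-1,-30,-10],1],[[0,-3,-4],[-1,-65,-22],1],[[0.4,-5,-7],[-1,-100,-33],1],[[0.4,-6,-9],[-2,-133,-43],1],[[0.4,-6,-9],[-2,-133,-43],1]]'
python3 plan.py .5242 .2706 .1975 12 -.5708 .056 .8192
```

```text
time: 9.85
tool_pos: [0.4828, -0.109, 0.2334]
ee_rot: [-3.135, -0.512, 0.001]
wrist_force: [0.5, -0.6, -1.2]
width: 0.0238
time: 10.35
tool_pos: [0.4602, 0.024, 0.27]
ee_rot: [3.08, -0.401, 0.173]
wrist_force: [-0.1, 0.0, -0.6]
width: 0.0237
turn [-3.0, 5.3, -3.6] shift [34.4, -119.0, 46.8]
turn [-3.0, 5.3, -3.6] shift [37.6, -119.2, 43.8]
t 10.35 pos [0.4602 0.024  0.27  ] F [-0.07  0.05 -0.59] w 0.0237
```

```bash
python3 -m jog '[[[-1,1,-1],[8,-29,10],1],[[-2,3,-2],[17,-60,23],1],[[-3,4,-3],[26,-92,36],1],[[-3,5.3,-3.6],[34,-119,47],1],[[-3,5.3,-3.6],[34,-119,47],1]]'
python3 -m jog '[[[-1,1,-1],[8,-29,10],1],[[-2,3,-2],[18,-60,22],1],[[-3,4,-3],[28,-92,34],1],[[-3,5.3,-3.6],[38,-119,44],1],[[-3,5.3,-3.6],[38,-119,44],1]]'
python3 -m jog '[[[0,0,0],[0,0,0],1],[[0,0,0],[0,0,0],1],[[0,0,0],[0,0,0],1]]'
python3 st.py medium;python3 plan.py .5528 .2678 .1515 12 -.5708 .056 .8192
```

```text
time: 10.85
tool_pos: [0.4911, 0.1448, 0.2276]
ee_rot: [2.993, -0.478, 0.25]
wrist_force: [-0.4, -0.2, -2.2]
width: 0.024
time: 11.35
tool_pos: [0.5252, 0.2664, 0.1923]
ee_rot: [2.892, -0.557, 0.341]
wrist_force: [0.0, -1.0, -1.9]
width: 0.0241
time: 11.65
tool_pos: [0.5262, 0.2644, 0.1978]
ee_rot: [2.893, -0.566, 0.336]
wrist_force: [-0.3, -0.2, -1.7]
width: 0.0236
ang 0.3 gap_mm 62.9 lateral fix (tool mm) [-2.6 -8.2 62.8] F.n -1.24 F [-0.29 -0.19 -1.7 ] t 11.65
turn [0.3, 0.0, -0.4] shift [-2.7, -7.7, 52.9]
t 11.65 pos [0.5262 0.2644 0.1978] F [-0.29 -0.19 -1.7 ] w 0.0236
```

```bash
python3 -m jog '[[[0,0,0],[-2.6,-8,20],1],[[0,0,0],[-2.6,-8,40],1],[[0,0,0],[-2.6,-8,52],1],[[0,0,0],[-2.6,-8,52],1],[[0,0,0],[-2.6,-8,52],1]]' >/dev/null
python3 -m jog '[[[0,0,0],[0,0,0],1],[[0,0,0],[0,0,0],1]]'
python3 st.py medium
python3 - <<'E'
from h import *
from scipy.spatial.transform import Rotation as R
o=robot.get_obs();z=R.from_euler("xyz",o["ee_rot"]).apply([0,0,1]);t=o["tool_pos"]+z*.0976
I=[]
for n in("side","top"):
    p,d=eyes.snapshot(n);u,v=pix(n,t).round().astype(int)
    I.append(cv2.resize(p[v-40:v+40,u-40:u+40,::-1],(400,400)))
cv2.imwrite("pics/m1.png",np.hstack(I))
E
```

```text
time: 12.35
tool_pos: [0.552, 0.2701, 0.1528]
ee_rot: [2.894, -0.567, 0.338]
wrist_force: [0.1, 0.3, -2.0]
width: 0.0235
ang 0.2 gap_mm 11.7 lateral fix (tool mm) [-0.8  1.7 11.7] F.n -1.68 F [ 0.1   0.31 -2.  ] t 12.35
```

View pics/m1.png

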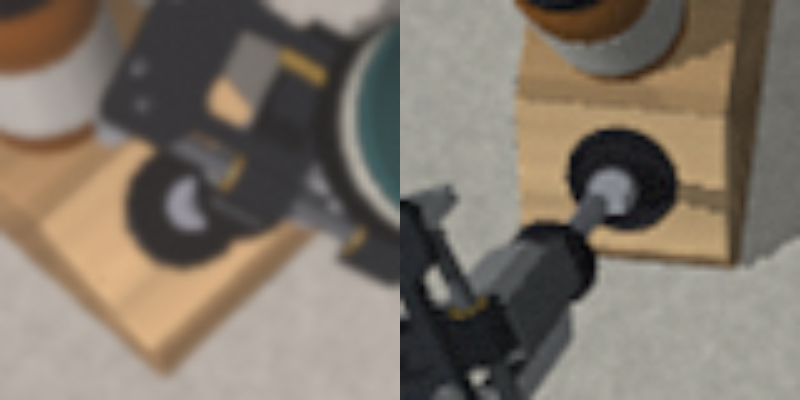

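The right half shows the tip at about (605,205), closing on the stud at (612,190). The wand lines up with it, so I'll start feeling.

```bash
python3 -m jog '[[[0,0,0],[0,1.5,3],1],[[0,0,0],[-0.5,1.5,6],1],[[0,0,0],[-0.5,1.5,8],1],[[0,0,0],[-0.5,1.5,8],1],[[0,0,0],[-0.5,1.5,8],1]]' >/dev/null; python3 st.py medium
python3 -m jog '[[[0,0,0],[0,0,1],1],[[0,0,0],[0,0,1],1],[[0,0,0],[0,0,1],1]]'>/dev/null; python3 st.py medium
python3 -m jog '[[[0,0,0],[0,0,1],1],[[0,0,0],[0,0,1],1],[[0,0,0],[0,0,1],1]]'>/dev/null; python3 st.py medium
python3 -m jog '[[[0,0,0],[0,0,1],1],[[0,0,0],[0,0,1],1],[[0,0,0],[0,0,1],1]]'>/dev/null; python3 st.py medium
python3 -m jog '[[[0,0,0],[0,0,1],1],[[0,0,0],[0,0,1],1],[[0,0,0],[0,0,1],1]]'>/dev/null; python3 st.py medium
```

```text
ang 0.2 gap_mm 2.4 lateral fix (tool mm) [1.2 0.2 2.4] F.n -1.27 F [ 0.29  0.04 -1.35] t 12.95
ang 0.2 gap_mm 1.6 lateral fix (tool mm) [1.  0.2 1.6] F.n -1.00 F [-0.25 -0.45 -1.36] t 13.25
ang 0.2 gap_mm 0.6 lateral fix (tool mm) [1.1 0.2 0.6] F.n -1.50 F [ 0.03 -0.55 -1.78] t 13.55
ang 0.2 gap_mm -0.3 lateral fix (tool mm) [ 0.9  0.2 -0.3] F.n -1.01 F [-0.55  0.77 -1.67] t 13.85
ang 0.2 gap_mm -1.2 lateral fix (tool mm) [ 0.8  0.2 -1.2] F.n 1.43 F [-1.56  0.32  0.64] t 14.15
```

```bash
python3 -m jog '[[[0,0,0],[0,0,1],1],[[0,0,0],[0,0,1],1],[[0,0,0],[0,0,1],1]]'>/dev/null; python3 st.py medium
python3 -m jog '[[[0,0,0],[0,0,0.8],1],[[0,0,0],[0,0,0.8],1],[[0,0,0],[0,0,0.8],1]]'>/dev/null; python3 st.py medium
```

```text
ang 0.2 gap_mm -2.1 lateral fix (tool mm) [ 0.8  0.2 -2.1] F.n 3.86 F [-3.16 -0.84  2.57] t 14.45
ang 0.2 gap_mm -2.9 lateral fix (tool mm) [ 0.7  0.2 -2.9] F.n 5.74 F [-3.92 -0.5   4.31] t 14.75
```

```bash
python3 -m jog '[[[0,0,0],[0,0,0],1],[[0,0,0],[0,0,0],1],[[0,0,0],[0,0,0],1],[[0,0,0],[0,0,0],1],[[0,0,0],[0,0,0],1]]'>/dev/null; python3 st.py medium
python3 -m jog '[[[0,0,0],[0,0,0],1],[[0,0,0],[0,0,0],1],[[0,0,0],[0,0,0],1],[[0,0,0],[0,0,0],1],[[0,0,0],[0,0,0],1]]'>/dev/null; python3 st.py medium
python3 -m jog '[[[0,0,0],[0,0,-8],1],[[0,0,0],[0,0,-30],1],[[0,0,0],[0,0,-65],1],[[0,0,0],[0,0,-65],1],[[0,0,0],[0,0,-65],1]]'
python3 st.py medium
python3 plan.py .505 -.0355 .1990 5 -.5535 -.1504 .8192
```

```text
ang 0.2 gap_mm -3.1 lateral fix (tool mm) [ 0.8  0.2 -3.1] F.n 4.88 F [-4.3  -0.73  3.01] t 15.25
ang 0.2 gap_mm -3.1 lateral fix (tool mm) [ 0.8  0.2 -3.1] F.n 5.12 F [-3.13  0.37  4.05] t 15.75
time: 16.25
tool_pos: [0.5222, 0.2713, 0.1931]
ee_rot: [2.893, -0.565, 0.339]
wrist_force: [0.4, -0.8, -1.5]
width: 0.0239
ang 0.2 gap_mm 61.7 lateral fix (tool mm) [ 1.2  0.3 61.7] F.n -1.51 F [ 0.4  -0.78 -1.52] t 16.25
turn [6.0, 0.4, 8.1] shift [-48.3, 145.8, 1.8]
turn [6.0, 0.4, 8.1] shift [-27.4, 150.5, -14.2]
t 16.25 pos [0.5222 0.2713 0.1931] F [ 0.4  -0.78 -1.52] w 0.0239
```

```bash
python3 -m jog '[[[1,0,1],[-10,30,0],1],[[3,0,3],[-24,73,1],1],[[5,0.4,6],[-38,115,1],1],[[6,0.4,8],[-48,146,2],1],[[6,0.4,8],[-48,146,2],1]]'
python3 -m jog '[[[1,0,1],[-5,30,-3],1],[[3,0,3],[-13,73,-7],1],[[5,0.4,6],[-21,115,-11],1],[[6,0.4,8],[-27,150,-14],1],[[6,0.4,8],[-27,150,-14],1]]'
python3 -m jog '[[[0,0,0],[0,0,0],1],[[0,0,0],[0,0,0],1],[[0,0,0],[0,0,0],1]]'
python3 st.py large;python3 plan.py .5346 -.0276 .1549 5 -.5535 -.1504 .8192
```

```text
time: 16.75
tool_pos: [0.5137, 0.1119, 0.1937]
ee_rot: [3.086, -0.589, 0.166]
wrist_force: [0.0, -0.8, -1.6]
width: 0.0238
time: 17.25
tool_pos: [0.5055, -0.041, 0.1972]
ee_rot: [-2.996, -0.589, -0.005]
wrist_force: [0.4, 0.5, -1.5]
width: 0.0239
time: 17.55
tool_pos: [0.5057, -0.0329, 0.1989]
ee_rot: [-2.996, -0.592, 0.01]
wrist_force: [-0.3, 1.2, -1.3]
width: 0.0243
ang 0.2 gap_mm 62.8 lateral fix (tool mm) [-0.1  2.7 62.8] F.n -1.11 F [-0.3   1.23 -1.33] t 17.55
turn [-0.0, 0.2, 0.3] shift [-0.6, 2.7, 52.8]
t 17.55 pos [ 0.5057 -0.0329  0.1989] F [-0.3   1.23 -1.33] w 0.0243
```

```bash
python3 -m jog '[[[0,0,0],[-0.5,2.5,20],1],[[0,0,0],[-0.5,2.5,40],1],[[0,0,0],[-0.5,2.5,52],1],[[0,0,0],[-0.5,2.5,52],1],[[0,0,0],[-0.5,2.5,52],1]]' >/dev/null
python3 -m jog '[[[0,0,0],[0,0,0],1],[[0,0,0],[0,0,0],1]]'
python3 st.py large
python3 - <<'E'
from h import *
from scipy.spatial.transform import Rotation as R
o=robot.get_obs();z=R.from_euler("xyz",o["ee_rot"]).apply([0,0,1]);t=o["tool_pos"]+z*.0976
I=[]
for n in("side","top"):
    p,d=eyes.snapshot(n);u,v=pix(n,t).round().astype(int)
    I.append(cv2.resize(p[v-40:v+40,u-40:u+40,::-1],(400,400)))
cv2.imwrite("pics/l1.png",np.hstack(I))
E
```

```text
time: 18.25
tool_pos: [0.5347, -0.03, 0.1576]
ee_rot: [-2.997, -0.595, 0.007]
wrist_force: [-0.5, -0.1, -0.7]
width: 0.0238
ang 0.2 gap_mm 12.5 lateral fix (tool mm) [-1.5 -2.4 12.5] F.n -0.31 F [-0.46 -0.08 -0.71] t 18.25
```

View pics/l1.png

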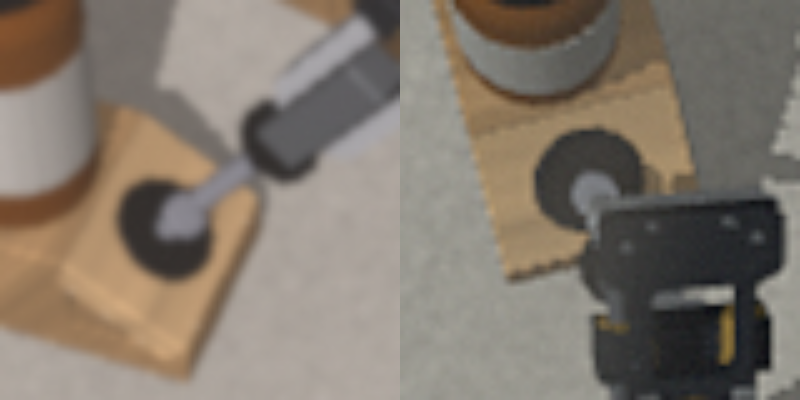

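The left half shows the tip at about (190,215) pointing at the stud at (175,220), so it's lined up.

```bash
python3 -m jog '[[[0,0,0],[-0.5,-1,3],1],[[0,0,0],[-1,-2,6],1],[[0,0,0],[-1,-2,8.5],1],[[0,0,0],[-1,-2,8.5],1],[[0,0,0],[-1,-2,8.5],1]]' >/dev/null; python3 st.py large
python3 -m jog '[[[0,0,0],[0,0,1],1],[[0,0,0],[0,0,1],1],[[0,0,0],[0,0,1],1]]'>/dev/null; python3 st.py large
python3 -m jog '[[[0,0,0],[0,0,1],1],[[0,0,0],[0,0,1],1],[[0,0,0],[0,0,1],1]]'>/dev/null; python3 st.py large
python3 -m jog '[[[0,0,0],[0,0,1],1],[[0,0,0],[0,0,1],1],[[0,0,0],[0,0,1],1]]'>/dev/null; python3 st.py large
python3 -m jog '[[[0,0,0],[0,0,1],1],[[0,0,0],[0,0,1],1],[[0,0,0],[0,0,1],1]]'>/dev/null; python3 st.py large
```

```text
ang 0.2 gap_mm 2.9 lateral fix (tool mm) [ 0.9 -0.1  2.9] F.n -1.21 F [ 0.87 -1.2  -1.1 ] t 18.85
ang 0.2 gap_mm 2.1 lateral fix (tool mm) [ 0.7 -0.2  2.1] F.n -0.88 F [ 0.26 -0.17 -0.93] t 19.15
ang 0.2 gap_mm 1.1 lateral fix (tool mm) [ 0.7 -0.2  1.1] F.n -0.63 F [ 0.35  0.36 -0.47] t 19.45
ang 0.2 gap_mm 0.2 lateral fix (tool mm) [ 0.6 -0.2  0.1] F.n -0.23 F [ 0.45 -0.23 -0.02] t 19.75
ang 0.2 gap_mm -0.7 lateral fix (tool mm) [ 0.6 -0.3 -0.7] F.n 1.03 F [-1.36 -0.48  0.26] t 20.05
```

```bash
python3 -m jog '[[[0,0,0],[0,0,1],1],[[0,0,0],[0,0,1],1],[[0,0,0],[0,0,1],1]]'>/dev/null; python3 st.py large
python3 -m jog '[[[0,0,0],[0,0,0.8],1],[[0,0,0],[0,0,0.8],1],[[0,0,0],[0,0,0.8],1]]'>/dev/null; python3 st.py large
```

```text
ang 0.2 gap_mm -1.7 lateral fix (tool mm) [ 0.5 -0.3 -1.7] F.n 2.90 F [-1.91 -0.23  2.21] t 20.35
ang 0.2 gap_mm -2.5 lateral fix (tool mm) [ 0.5 -0.2 -2.5] F.n 4.50 F [-4.42 -0.69  2.38] t 20.65
```

```bash
python3 -m jog '[[[0,0,0],[0,0,0.3],1],[[0,0,0],[0,0,0.3],1],[[0,0,0],[0,0,0.3],1],[[0,0,0],[0,0,0.3],1],[[0,0,0],[0,0,0.3],1]]'>/dev/null; python3 st.py large
python3 -m jog '[[[0,0,0],[0,0,0],1],[[0,0,0],[0,0,0],1],[[0,0,0],[0,0,0],1],[[0,0,0],[0,0,0],1],[[0,0,0],[0,0,0],1]]'>/dev/null; python3 st.py large
python3 -m jog '[[[0,0,0],[0,0,0],1],[[0,0,0],[0,0,0],1],[[0,0,0],[0,0,0],1]]'>/dev/null; python3 st.py large
python3 -m jog '[[[0,0,0],[0,0,-8],1],[[0,0,0],[0,0,-30],1],[[0,0,0],[0,0,-65],1],[[0,0,0],[0,0,-65],1],[[0,0,0],[0,0,-65],1]]'
python3 st.py large
python3 plan.py .4327 -.0684 .27 -5
```

```text
ang 0.2 gap_mm -2.9 lateral fix (tool mm) [ 0.5 -0.2 -2.9] F.n 4.28 F [-3.73 -0.55  2.61] t 21.15
ang 0.2 gap_mm -2.9 lateral fix (tool mm) [ 0.6 -0.2 -2.9] F.n 5.32 F [-4.37 -1.48  3.27] t 21.65
ang 0.2 gap_mm -2.9 lateral fix (tool mm) [ 0.6 -0.2 -2.9] F.n 7.04 F [-5.41 -1.66  4.64] t 21.95
time: 22.45
tool_pos: [0.5054, -0.0354, 0.1972]
ee_rot: [-2.996, -0.594, 0.006]
wrist_force: [-0.4, -0.0, -1.6]
width: 0.0243
ang 0.2 gap_mm 62.0 lateral fix (tool mm) [ 0.8 -0.4 62. ] F.n -1.04 F [-0.42 -0.04 -1.56] t 22.45
turn [-9.6, -33.6, 7.6] shift [-19.7, 17.6, -104.7]
t 22.45 pos [ 0.5054 -0.0354  0.1972] F [-0.42 -0.04 -1.56] w 0.0243
```

```bash
python3 -m jog '[[[0,0,0],[-4,4,-30],1],[[-2,-8,2],[-8,8,-60],1],[[-4,-16,4],[-14,13,-85],1],[[-7,-24,6],[-20,18,-105],1],[[-9,-32,7],[-20,18,-105],1]]' >/dev/null
python3 -m jog '[[[-0.6,-1.6,0.6],[0,0,0],1],[[-0.6,-1.6,0.6],[0,0,0],1],[[-0.6,-1.6,0.6],[0,0,0],1],[[-0.6,-1.6,0.6],[0,0,0],1]]'
python3 plan.py .4327 -.0684 .215 -5
python3 - <<'E'
from h import *
o=robot.get_obs();t=o["tool_pos"]-[0,0,.0976]
I=[]
for n in("side","top"):
    p,d=eyes.snapshot(n);u,v=pix(n,t).round().astype(int);print(n,u,v)
    I.append(cv2.resize(p[v-60:v+60,u-60:u+60,::-1],(400,400)))
cv2.imwrite("pics/r1.png",np.hstack(I))
E
```

```text
time: 23.35
tool_pos: [0.4315, -0.0687, 0.2697]
ee_rot: [3.142, 0.0, -0.086]
wrist_force: [0.1, -0.5, -1.5]
width: 0.024
turn [0.0, 0.0, 0.1] shift [1.2, -0.4, 54.7]
t 23.35 pos [ 0.4315 -0.0687  0.2697] F [ 0.1  -0.54 -1.55] w 0.024
side 378 196
top 339 263
```

View pics/r1.png

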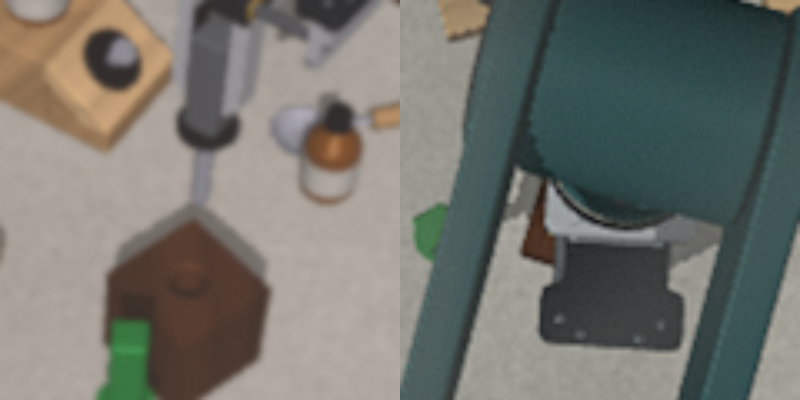

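The left half shows the wand upright, with its tip at (200,200) as predicted and nothing slipped. Lowering it into the stand.

```bash
python3 -m jog '[[[0,0,0],[1,0,20],1],[[0,0,0],[1,0,45],1],[[0,0,0],[1.3,-0.3,74],1],[[0,0,0],[1.3,-0.3,74],1],[[0,0,0],[1.3,-0.3,74],1]]'>/dev/null
python3 -m jog '[[[0,0,0],[0,0,0],1],[[0,0,0],[0,0,0],1],[[0,0,0],[0,0,0],1]]'
python3 plan.py .4330 -.0684 .128 -5
```

```text
time: 24.25
tool_pos: [0.4344, -0.0688, 0.1976]
ee_rot: [3.14, -0.002, -0.086]
wrist_force: [0.4, -0.2, -1.3]
width: 0.0237
turn [0.1, -0.1, 0.1] shift [-1.6, -0.4, 69.6]
t 24.25 pos [ 0.4344 -0.0688  0.1976] F [ 0.42 -0.21 -1.3 ] w 0.0237
```

```bash
python3 -m jog '[[[0,0,0],[-1,0,10],1],[[0,0,0],[-1.5,0,20],1],[[0,0,0],[-1.5,0,30],1],[[0,0,0],[-1.5,0,36],1],[[0,0,0],[-1.5,0,36],1]]'
python3 -m jog '[[[0,0,0],[0,0,10],1],[[0,0,0],[0,0,20],1],[[0,0,0],[0,0,30],1],[[0,0,0],[0,0,36],1],[[0,0,0],[0,0,36],1]]'
python3 plan.py .4330 -.0684 .114 -5
```

```text
time: 24.75
tool_pos: [0.4312, -0.0682, 0.1583]
ee_rot: [3.142, 0.004, -0.086]
wrist_force: [0.1, -0.0, -1.3]
width: 0.0239
time: 25.25
tool_pos: [0.4313, -0.0682, 0.1227]
ee_rot: [3.142, 0.004, -0.086]
wrist_force: [-0.0, -0.7, -0.9]
width: 0.0241
turn [0.0, 0.2, 0.1] shift [1.8, 0.0, 8.7]
t 25.25 pos [ 0.4313 -0.0682  0.1227] F [-0.02 -0.75 -0.89] w 0.0241
```

```bash
python3 -m jog '[[[0,0,0],[1.5,0,3],1],[[0,0,0],[1.5,0,6],1],[[0,0,0],[1.5,0,8],1],[[0,0,0],[1.5,0,8],1],[[0,0,0],[1.5,0,8],1]]'
python3 -m jog '[[[0,0,0],[0,0,1],1],[[0,0,0],[0,0,1],1],[[0,0,0],[0,0,1],1]]'
python3 -m jog '[[[0,0,0],[0,0,1],1],[[0,0,0],[0,0,1],1],[[0,0,0],[0,0,1],1]]'
```

```text
time: 25.75
tool_pos: [0.4337, -0.0687, 0.1163]
ee_rot: [3.141, 0.001, -0.086]
wrist_force: [-0.6, -0.6, -1.0]
width: 0.024
time: 26.05
tool_pos: [0.4337, -0.0686, 0.1152]
ee_rot: [3.141, 0.001, -0.086]
wrist_force: [-0.4, -0.4, -1.6]
width: 0.0239
time: 26.35
tool_pos: [0.4336, -0.0686, 0.1141]
ee_rot: [3.141, 0.001, -0.086]
wrist_force: [-0.1, 0.0, -1.1]
width: 0.0239
```

```bash
python3 -m jog '[[[0,0,0],[0,0,1],1],[[0,0,0],[0,0,1],1],[[0,0,0],[0,0,1],1]]'
python3 -m jog '[[[0,0,0],[0,0,0.7],1],[[0,0,0],[0,0,0.7],1],[[0,0,0],[0,0,0.7],1]]'
```

```text
time: 26.65
tool_pos: [0.4336, -0.0686, 0.1131]
ee_rot: [3.141, 0.001, -0.086]
wrist_force: [-0.3, 0.4, -0.4]
width: 0.0237
time: 26.95
tool_pos: [0.4337, -0.0687, 0.1125]
ee_rot: [3.141, 0.001, -0.086]
wrist_force: [-0.0, -0.7, -0.7]
width: 0.0237
```

```bash
python3 -m jog '[[[0,0,0],[0,0,0],-0.2],[[0,0,0],[0,0,0],-0.2],[[0,0,0],[0,0,0],-0.6],[[0,0,0],[0,0,0],-0.8],[[0,0,0],[0,0,0],-0.8]]'
python3 -m jog '[[[0,0,0],[0,0,0],-0.8],[[0,0,0],[0,0,0],-0.8],[[0,0,0],[0,0,0],-0.8],[[0,0,0],[0,0,0],-0.8],[[0,0,0],[0,0,0],-0.8]]'
python3 -m jog '[[[0,0,0],[0,0,-15],-0.8],[[0,0,0],[0,0,-40],-0.8],[[0,0,0],[0,0,-80],-0.8],[[0,0,0],[0,0,-120],-0.8],[[0,0,0],[0,0,-150],-0.8]]'
python3 -m jog '[[[0,0,0],[-40,0,0],-0.8],[[0,0,0],[-80,30,0],-0.8],[[0,0,0],[-110,70,0],-0.8],[[0,0,0],[-130,110,0],-0.8],[[0,0,0],[-130,150,0],-0.8]]'
python3 -m jog '[[[0,0,0],[0,45,0],-0.8],[[0,0,0],[0,90,0],-0.8],[[0,0,0],[0,90,0],-0.8],[[0,0,0],[0,90,0],-0.8],[[0,0,0],[0,90,0],-0.8]]'
python3 - <<'E'
from h import *
S=[];w=np.array([.4335,-.0685])
for n in("side","top"):
    p,d=eyes.snapshot(n);cv2.imwrite(f"pics/{n}_end.png",p[:,:,::-1]);P=cloud(n,d).reshape(-1,3)
    N=P[np.linalg.norm(P[:,:2]-w,axis=1)<.07]
    for lo,hi in((.078,.0875),(.155,.18)):
        Z=N[(N[:,2]>lo)&(N[:,2]<hi)];print(n,lo,len(Z),Z.mean(0).round(4) if len(Z) else "",cv2.minAreaRect(Z[:,:2].astype(np.float32)*1000) if len(Z)>4 else "")
E
```

```text
time: 27.45
tool_pos: [0.4337, -0.0686, 0.1125]
ee_rot: [3.141, 0.001, -0.086]
wrist_force: [0.5, -1.1, 0.1]
width: 0.0604
time: 27.95
tool_pos: [0.4336, -0.0686, 0.1124]
ee_rot: [3.141, 0.001, -0.086]
wrist_force: [0.5, -0.0, -0.6]
width: 0.0844
time: 28.45
tool_pos: [0.4342, -0.0687, 0.2653]
ee_rot: [3.14, -0.002, -0.086]
wrist_force: [0.9, -0.1, 0.3]
width: 0.0843
time: 28.95
tool_pos: [0.2896, -0.2078, 0.2638]
ee_rot: [3.139, -0.002, -0.086]
wrist_force: [1.7, -0.3, 0.6]
width: 0.0847
time: 29.45
tool_pos: [0.2839, -0.2957, 0.2629]
ee_rot: [3.141, 0.001, -0.085]
wrist_force: [-0.7, 0.6, -0.3]
width: 0.0842
side 0.078 650 [ 0.4286 -0.0581  0.0848] ((433.6153869628906, -68.24920654296875), (83.59972381591797, 84.37623596191406), 72.04601287841797)
side 0.155 138 [ 0.432  -0.0635  0.165 ] ((432.9066162109375, -66.00701904296875), (25.668975830078125, 23.946958541870117), 85.80047607421875)
top 0.078 944 [ 0.4326 -0.0691  0.0843] ((433.2177734375, -69.49688720703125), (79.94482421875, 80.38109588623047), 71.7683334350586)
top 0.155 131 [ 0.4331 -0.0678  0.1661] ((433.6529541015625, -68.0652847290039), (23.37152862548828, 23.790874481201172), 82.08161926269531)
```

View pics/side_end.png

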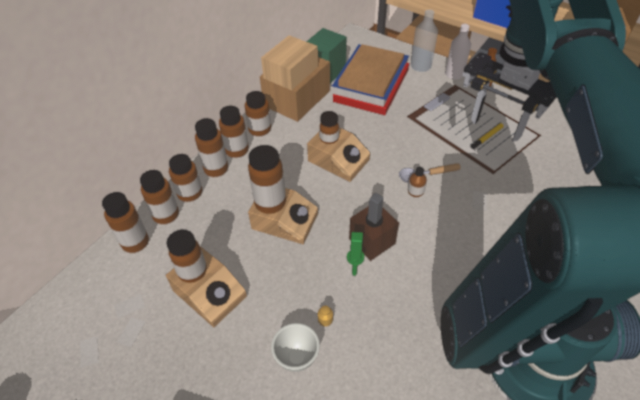

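View pics/top_end.png

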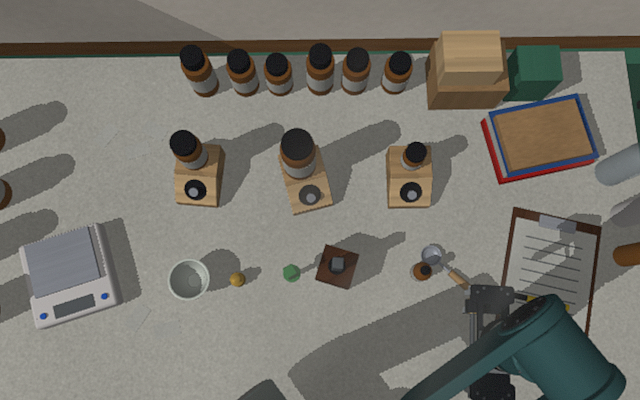

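Both views show the wand upright and fully home in its stand at (375,210) side and (337,263) top. The jars and bystanders are at the same pixels as at the start, and the arm is clear.

```bash
python3 -m jog '[[[0,0,0],[0,0,0],-0.8],[[0,0,0],[0,0,0],-0.8]]'; python3 -c "from bench import close_job; print(close_job())"
```

```text
time: 29.75
tool_pos: [0.2841, -0.2959, 0.2631]
ee_rot: [3.14, 0.0, -0.084]
wrist_force: [0.3, 0.5, 0.1]
width: 0.0847
the job is handed in; nothing more can be done
None
```

I logged the three jars in order (small, medium, tallest), put the wand back in its stand and handed the job in at about 30 s of the 70 s allowed. `close_job` gives no verdict, so the result rests on my own checks.

- **Presses:** each stud was found by touch and held for about a second or more at roughly 6–7 N, about 2.5 mm in. The wand was within about 0.3° of the estimated slope normal and about 1 mm of the estimated stud centre. Force readings are noisy by about 1 N, and one reading on the tallest jar's stud came out near 8 N with the arm still. That is well under the 20 N limit.
- **Wand at the end:** it stands released and upright. Both cameras put its top within 3 mm of the stand's centre and at the same height as at the start, about 0.165 m.
- **Everything else:** the jars, bowl, bottle, weight and spoon look unmoved in the before and after pictures (compared by eye, not measured), and the arm is clear.
- **Disagreements:** the two cameras differed by up to about 2.5 mm on the stud positions, and I used the average. No check failed.

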